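# Draw the marked drive from its rack and present its label to the scanner

### The job

Three like drives stand on edge in the blue rack, put in either way round: take the one in the slot with the orange marker by its top edge, clear of the label, and draw it straight up out of its slot. Tell its label end and label face by the corner notch (notch at the top right: the label faces you) and finish still holding it in the gripper for the scanner to read: label side up, tipped back about 45 degrees to look squarely into the scanner's window, the label itself centred in front of the window about 10 cm away, the drive held still and touching nothing else. Do not disturb the other two drives or knock the scanner.

Things in the scene. Friction and masses are not known exactly. Their poses are not given: they have to be found in the camera images.
- drive_1: Metal drive, 10 mm thick (x), 100 mm long (y), 70 mm tall (z), about 90 g; origin: middle of its lower long edge. Label on the -x face at the -y end; a 12 x 12 mm notch is cut from that end's top corner. Seen with the notch at top right the label faces you; at top left it is on the far face. Stands in a slot either way round, notch up, its top 78 mm above the bench.
- label_1 (a point): Centre of the label on drive_1: white, 28 mm (along the length) by 50 mm, with bar code and matrix code; 34 mm from the drive's middle toward the notched end (-y), 30 mm above its lower edge, on the -x face. Axes as the drive's.
- drive_2: A drive just like drive_1, with the same axes and origin. All look the same, and which slot each has varies.
- label_2 (a point): Centre of the label on drive_2: white, 28 mm (along the length) by 50 mm, with bar code and matrix code; 34 mm from the drive's middle toward the notched end (-y), 30 mm above its lower edge, on the -x face. Axes as the drive's.
- drive_3: A drive just like drive_1, with the same axes and origin. All look the same, and which slot each has varies.
- label_3 (a point): Centre of the label on drive_3: white, 28 mm (along the length) by 50 mm, with bar code and matrix code; 34 mm from the drive's middle toward the notched end (-y), 30 mm above its lower edge, on the -x face. Axes as the drive's.
- rack: Blue plastic rack fixed to the bench, 146 mm (x) by 124 mm (y), 38 mm tall; origin under its centre. Three slots run along its y at x = -50, 0 and +50 mm; floor 8 mm above the bench. A slot is 13 mm wide and guides a drive's two ends, up to 38 mm above the bench. Neighbouring drives are 40 mm apart: lower the fingers only part open (25 to 40 mm).
- marker_orange: Orange plastic slip-on slot marker with a 22 mm wide flag, sitting over the rack's right end wall (rack -y) in line with the slot whose drive is wanted; the other two slots have grey ones. Its top is 69 mm above the bench. Fixed. Axes parallel to the rack's; origin 38 mm above the bench, on the wall.
- marked_seat (a point): The middle of the marked slot's floor: where the origin of the wanted drive is at the start.
- scanner: Black hand scanner on a gooseneck stand, fixed. Its +y axis is its line of sight, pointing out of the window toward the robot's side and 45 degrees below level; its x is level. Its window's centre is at (0, 47, 79) mm in this frame; the head is 60 mm wide (x) and reaches from z = 40 to 94 mm.
- window (a point): Centre of the scanner's window, about 0.27 m above the bench; axes as scanner (y = line of sight). The label belongs about 100 mm from here along +y.
- stand: The scanner's gooseneck stand (it carries the scanner): round base 110 mm across, neck 13 mm thick; origin under the base's centre. The neck rises behind the head, away from the robot. Fixed.
There are look-alikes about, which are no part of the job. Leave any yellow look-alike of the drive_2 alone.

How it is judged:
By the outcome, as a careful person would: the job done as asked, in the order asked, and still so for the second after the job is handed in, while the arm keeps its last pose, push and grip.
It also fails if it takes over 45 s, if anything falls off the work surface, if the arm or the gripper's body presses on something with over 40 N, if the wrist force passes 120 N, or if a joint passes its speed limit or range.

### The arm

A 7-joint arm with a two-finger parallel gripper is mounted at the origin on a cart in front of the work surface, level with it; the furniture and walls round the work are solid. World frame = base frame: x ahead of the robot, y to its left, z up, the work surface at z = 0. Lengths are in m, angles in rad, forces in N, time in s.
With the tool pointing down it reaches from about 0.425 to 0.875 m from the base axis. Payload 9.9 kg.
Tool frame: the origin (TCP) lies midway between the tips of the shut fingers; the grasp point (between the pads) lies 19 mm behind it; z points along the fingers, y is the direction in which the jaws open and shut (so a half turn about z gives the same grasp; the last joint's range is limited). The gripper opens to 85 mm and grips with 20 to 120 N. Pads are 22 mm wide; open, the fingers measure 114 mm over their backs; the gripper's body (76 mm by 85 mm) begins 54 mm behind the grasp point. The pads swing forward as they close: fully open they stand 13 mm farther back than shut.
Start: joints at [-1.224, 0.576, 0.025, 1.437, -0.015, 1.129, -0.057], TCP at [0.282, 0.613, 0.231] pointing down, gripper open.
Joint ranges: [-2.76, 2.76], [-0.34, 2.15], [-1.52, 1.57], [0.19, 2.46], [-1.09, 4.23], [0.17, 1.99], [-2.82, 2.82]. Speed limits (rad/s): [2.22, 2.22, 3.01, 3.01, 3.14, 3.14, 3.14].

### API

Orientations are given as a rotation vector (axis times angle).
In Python, from plant import * gives the robot as it stands.
- The arm moves only by the shell command python3 -m pendant 'ROWS' [FORCE]. ROWS is JSON, a list of rows, each an object with "rotation": the turn, a rotation vector about the tool's x, y, z normalised to -1 to 1, where 1 is 45 degrees, a list of three; "translation": the shift along the tool's x, y, z normalised to -1 to 1, where 1 is 2.5 cm, a list of three; "gripper": the opening, from -1 (shut) to 1 (fully open). A call has 1 to 10 rows; each row shifts and turns the commanded pose from where the row before left it, along the tool's axes as they then stand; what a row does not reach is not made up. A row lasts 1/12 s, in which the tool goes at most 41.7 mm and 7.16 degrees, less where a joint would pass 70% of its speed; a pose out of reach is approached as far as the arm can. A call with a number of a shift or a turn outside -1 to 1 is refused whole. A call with a gripper value outside its range is refused whole. The fingers move at their own pace and stop on an object; FORCE is the grip in N (left out, the last holds). Time passes only in rows, so rows that do not move let the fingers close. It gives the time, the measured TCP pose, the force and the opening at its end, in the units of the state.
- state(): the state, without advancing time (a new reading comes with each control period).
- get_image(name): name is "scene" or "top"; returns (picture, depth): 384x512x3 uint8, red, green, blue; 384x512 float32, m along the optical axis (not along the pixel's ray), 0 where there is no reading.
- camera_info(name): a dict with "intrinsics" (3x3 intrinsics, pixels), "world_to_cam" (4x4, takes a point from world to camera coordinates). Camera axes: x right, y up, looking along -z (the intrinsics and any distortion apply to the point x, -y, -z); pixel columns grow to the right and rows downward; lengths in m; the calibration is good to about 2 mm. A picture is of the moment at which its call begins. camera_info takes no time and is no camera call.
- hand_in(): hands the job in, once; it reports no verdict.
The state is a dict: "time": time; "joint_pos": joint angles; "joint_velocities": joint speeds; "tau": joint torques, N m; "eef_pos": TCP position; "orientation": TCP orientation; "wrist_force": force on the tool from outside, world axes, zero at the start; "moment": the same for the moment, N m; "width": opening from 0.0 (shut) to 1.0 (fully open).
Only numpy, scipy, OpenCV 4.12 (cv2) and the standard library are available. Lean on these libraries where they do the work, as an engineer would, in place of code of your own. Each camera call takes 0.05 s, during which the arm holds its last target.

## Working session

There is one attempt and no reset: what is moved stays moved. The work goes in short steps, Python scripts to look and compute and a shell command to move; the robot and the scene stay as the last step left them, time stands still between calls to the robot, and variables do not carry over. Pictures are saved under pics/ and viewed, and the job is handed in when it is done.

```bash
ls; mkdir -p pics; python3 - <<'E'
from plant import *
import cv2,numpy as np
s=state();print({k:np.round(v,3).tolist() for k,v in s.items()})
for n in("scene","top"):
    im,d=get_image(n);np.savez(f"pics/{n}0.npz",im=im,d=d);cv2.imwrite(f"pics/{n}0.png",im[:,:,::-1])
    c=camera_info(n);print(n,c)
E
```

```text
pics
{'time': 0.0, 'joint_pos': [-1.224, 0.577, 0.025, 1.438, -0.015, 1.129, -0.057], 'joint_velocities': [-0.001, -0.001, -0.0, 0.001, 0.002, 0.001, 0.002], 'tau': [0.0, -76.573, 2.25, -28.599, 0.015, 0.012, 0.0], 'eef_pos': [0.282, 0.613, 0.23], 'orientation': [-0.671, -3.069, 0.003], 'wrist_force': [0.004, -0.03, 0.169], 'moment': [-0.02, 0.023, -0.036], 'width': 0.999}
scene {'intrinsics': array([[409.56884951,   0.        , 254.86926746],
       [  0.        , 409.56884951, 198.02866203],
       [  0.        ,   0.        ,   1.        ]]), 'world_to_cam': array([[ 0.55654795, -0.83068364,  0.01480079, -0.67454924],
       [ 0.5133549 ,  0.35783949,  0.78001131, -0.25918883],
       [-0.65323895, -0.42651564,  0.62559035, -1.14256286],
       [ 0.        ,  0.        ,  0.        ,  1.        ]])}
top {'intrinsics': array([[462.80790713,   0.        , 252.49028856],
       [  0.        , 462.80790713, 190.50755813],
       [  0.        ,   0.        ,   1.        ]]), 'world_to_cam': array([[-0.00789047, -0.99996272,  0.0035065 , -0.4532445 ],
       [ 0.98476222, -0.00716122,  0.17375871, -0.56618337],
       [-0.17372712,  0.00482411,  0.98478201, -1.40314524],
       [ 0.        ,  0.        ,  0.        ,  1.        ]])}
```

View pics/scene0.png

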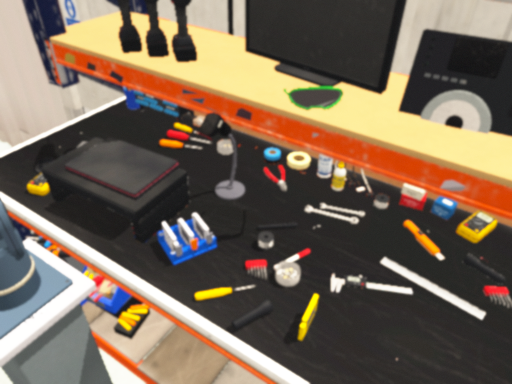

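View pics/top0.png

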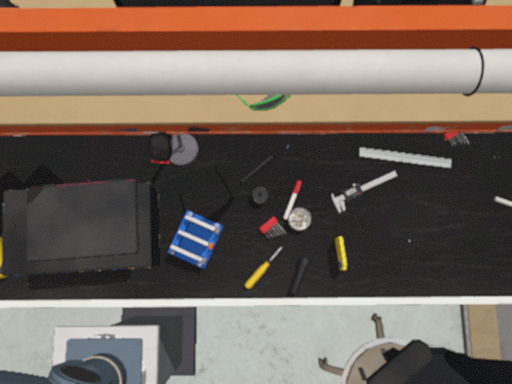

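```bash
python3 - <<'E'
import cv2,numpy as np
a=cv2.imread("pics/scene0.png");b=cv2.imread("pics/top0.png")
cv2.imwrite("pics/z1.png",cv2.resize(a[205:270,145:230],None,fx=9,fy=9,interpolation=cv2.INTER_CUBIC))
cv2.imwrite("pics/z2.png",cv2.resize(b[200:280,155:235],None,fx=7,fy=7,interpolation=cv2.INTER_CUBIC))
cv2.imwrite("pics/z3.png",cv2.resize(a[100:205,170:255],None,fx=5.5,fy=5.5,interpolation=cv2.INTER_CUBIC))
cv2.imwrite("pics/z4.png",cv2.resize(b[120:180,135:210],None,fx=8,fy=8,interpolation=cv2.INTER_CUBIC))
E
```

```text
(no output)
```

View pics/z1.png

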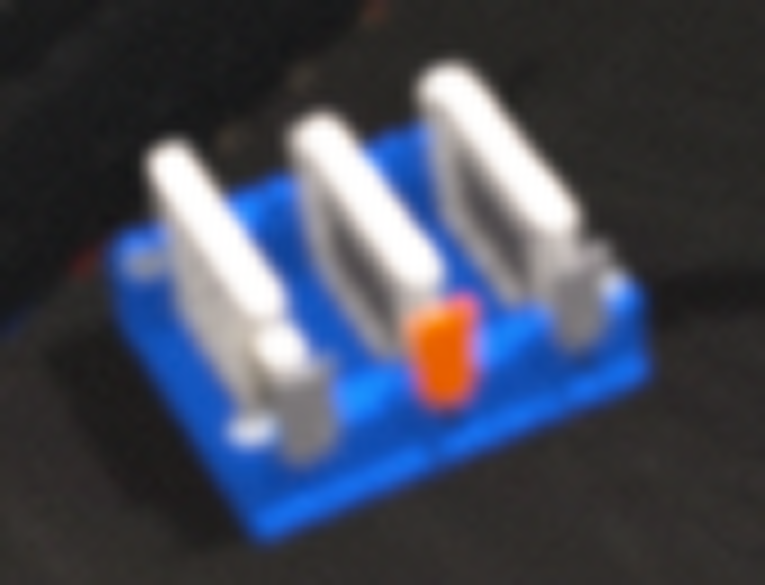

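View pics/z2.png

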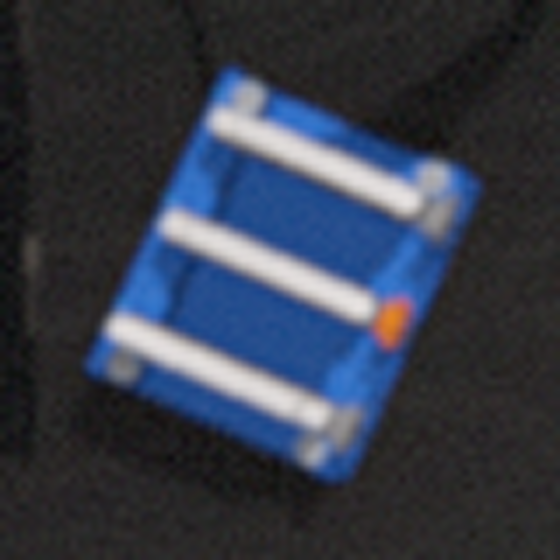

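View pics/z3.png

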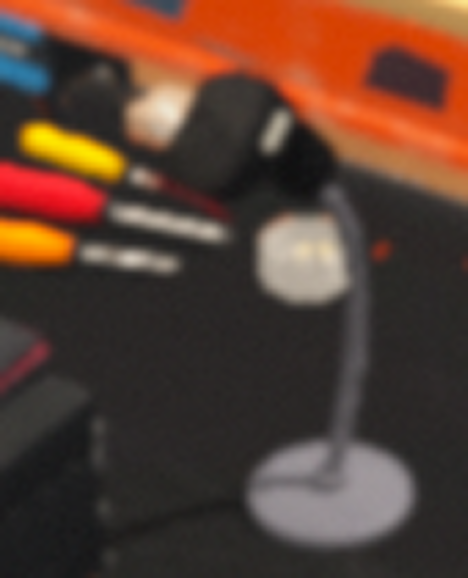

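View pics/z4.png

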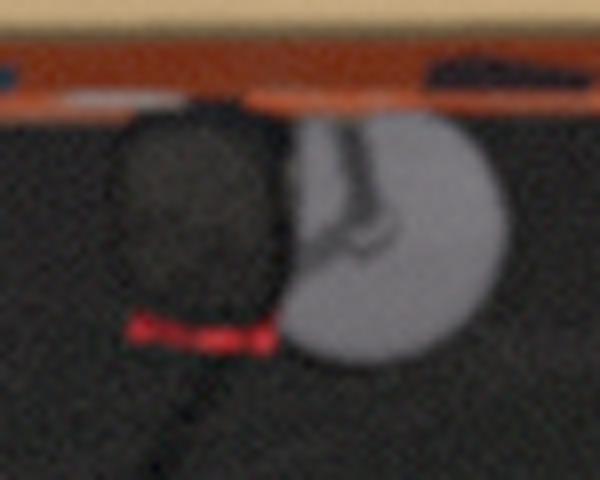

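```bash
cat > h.py <<'E'
import numpy as np,cv2
from plant import *
def pts(n,d):
    c=camera_info(n);K=c["intrinsics"];M=c["world_to_cam"]
    v,u=np.mgrid[:d.shape[0],:d.shape[1]]
    p=np.stack([(u-K[0,2])*d/K[0,0],-(v-K[1,2])*d/K[1,1],-d],-1)
    R,t=M[:3,:3],M[:3,3]
    return (p-t)@R
def proj(n,P):
    c=camera_info(n);K=c["intrinsics"];M=c["world_to_cam"]
    q=np.atleast_2d(P)@M[:3,:3].T+M[:3,3]
    return np.stack([K[0,0]*q[:,0]/-q[:,2]+K[0,2],K[1,1]*-q[:,1]/-q[:,2]+K[1,2]],-1)
E
python3 - <<'E'
from h import *
for n in("scene","top"):
    z=np.load(f"pics/{n}0.npz");im=z['im'].astype(int);d=z['d'];P=pts(n,d)
    M=camera_info(n)["world_to_cam"];print(n,"cam at",-M[:3,:3].T@M[:3,3])
    r,g,b=im[...,0],im[...,1],im[...,2]
    blue=(b>120)&(b-r>70)
    reg=np.zeros_like(blue)
    if n=="scene":reg[210:265,150:222]=1
    else:reg[205:275,163:228]=1
    m=blue&reg&(d>0);print("blue",m.sum(),P[m].min(0),P[m].max(0))
    h=P[...,2]
    m2=reg&(d>0)&(h>.07)&(h<.1)&(abs(r-b)<40)&(r>120)
    print("hi",m2.sum(), np.median(h[m2]))
    o=reg&(r>180)&(b<100)&(r-g>60)&(d>0);print("orange",o.sum(),np.median(P[o],0),P[o].max(0))
    zs=h[reg&(d>0)];print(np.histogram(zs,bins=np.arange(-.02,.1,.01)))
    if n=="top":
        rect=cv2.minAreaRect(P[m][:,:2].astype(np.float32)*1000);print(rect)
    q=P[m2];np.save(f"pics/hi_{n}.npy",q)
    hd=(d>0)&(h>.2)&(h<.45)&(P[...,0]>.5)&(P[...,0]<.95)&(P[...,1]<.5)&(P[...,1]>-.2)
    print("head",hd.sum(),P[hd].min(0) if hd.any() else 0,P[hd].max(0) if hd.any() else 0)
E
```

```text
scene cam at [-0.2378917  -0.95490995  0.92693039]
blue 852 [ 0.32300387 -0.36022839 -0.0041179 ] [ 0.51224302 -0.15802933  0.0643374 ]
hi 253 0.07653844390681641
orange 52 [ 0.38923878 -0.33058067  0.0530802 ] [ 0.39692178 -0.32483443  0.07036471]
(array([   0, 1157,  941,  272,  273,  436,  175,  173,  197,  272,   27]), array([-0.02, -0.01,  0.  ,  0.01,  0.02,  0.03,  0.04,  0.05,  0.06,
        0.07,  0.08,  0.09]))
head 8567 [ 0.59816847 -0.19980208  0.27705345] [0.94991651 0.49999245 0.44999892]
top cam at [ 0.3102153  -0.45051323  1.48176079]
blue 1028 [ 0.32704575 -0.35931127 -0.00797164] [ 0.50564016 -0.18780393  0.04595531]
hi 301 0.07711401233757707
orange 14 [ 0.3918363  -0.32732732  0.06295324] [ 0.39738336 -0.32137252  0.07373621]
(array([   2, 1504, 1880,  216,   50,  379,  105,   18,   70,  244,   61]), array([-0.02, -0.01,  0.  ,  0.01,  0.02,  0.03,  0.04,  0.05,  0.06,
        0.07,  0.08,  0.09]))
((416.88958740234375, -273.73919677734375), (130.9168243408203, 148.3981475830078), 65.3779067993164)
head 5899 [ 0.60237467 -0.19995542  0.27473284] [0.94971918 0.20040552 0.44994258]
```

```bash
python3 - <<'E'
from h import *
for n in("top","scene"):
    q=np.load(f"pics/hi_{n}.npy")
    best=None
    for a in np.radians(np.arange(-40,0,.25)):
        u=q[:,0]*np.cos(a)+q[:,1]*np.sin(a)
        # cluster mod 50mm
        ph=np.angle(np.exp(2j*np.pi*u/.05).mean());r=abs(np.exp(2j*np.pi*u/.05).mean())
        if best is None or r>best[0]:best=(r,a,ph/2/np.pi*.05)
    r,a,ph=best;print(n,r,np.degrees(a),ph)
    X=np.array([np.cos(a),np.sin(a)]);Y=np.array([-np.sin(a),np.cos(a)])
    u=q[:,:2]@X;v=q[:,:2]@Y
    k=np.round((u-ph)/.05)
    for i in np.unique(k):
        s=k==i
        if s.sum()>15:print(i,s.sum(),"u",np.median(u[s]).round(4),"v range",np.percentile(v[s],[0,3,97,100]).round(4))
# rectify
a=np.radians(-24.6)
E
```

```text
top 0.9309427654243173 -24.000000000000004 -0.008654711535809092
9.0 99 u 0.4413 v range [-0.1277 -0.1186 -0.0356 -0.0323]
10.0 100 u 0.4914 v range [-0.1325 -0.1295 -0.0456 -0.0421]
11.0 102 u 0.5412 v range [-0.1442 -0.1324 -0.0452 -0.0409]
scene 0.9165662209219364 -24.5 -0.010328479177937484
9.0 84 u 0.4397 v range [-0.1438 -0.1172 -0.0329 -0.0291]
10.0 84 u 0.4898 v range [-0.13   -0.128  -0.0419 -0.0398]
11.0 85 u 0.5394 v range [-0.1401 -0.1276 -0.0438 -0.039 ]
```

```bash
python3 - <<'E'
from h import *
for n,reg in(("top",(125,172,140,205)),("scene",(105,200,190,250))):
    z=np.load(f"pics/{n}0.npz");im=z['im'].astype(int);d=z['d'];P=pts(n,d)
    r0,r1,c0,c1=reg
    p=P[r0:r1,c0:c1].reshape(-1,3);c=im[r0:r1,c0:c1].reshape(-1,3);dd=d[r0:r1,c0:c1].reshape(-1)
    h=(dd>0)&(p[:,2]>.15)&(p[:,2]<.45)&(p[:,0]<.72)
    print(n,h.sum(),np.percentile(p[h],[1,50,99],0).round(3))
    np.savetxt(f"pics/head_{n}.txt",np.c_[p[h],c[h]],fmt="%.3f")
    red=h&(c[:,0]-c[:,1]>60);print("red",red.sum(),p[red].round(3)[:30])
    base=(dd>0)&(p[:,2]<.03)&(c.sum(1)>260)&(abs(c[:,0]-c[:,2])<35);print("base",base.sum(),np.percentile(p[base],[3,50,97],0).round(3))
    # depth vis
    vis=np.zeros((r1-r0,c1-c0),np.uint8);hh=P[r0:r1,c0:c1,2];vis=np.clip((hh+.02)/.4*255,0,255).astype(np.uint8)
    cv2.imwrite(f"pics/hh_{n}.png",cv2.resize(cv2.applyColorMap(vis,cv2.COLORMAP_JET),None,fx=6,fy=6,interpolation=cv2.INTER_NEAREST))
# drive heightmap
n="top";z=np.load("pics/top0.npz");P=pts(n,z['d'])
a=np.radians(-24.25);X=np.array([np.cos(a),np.sin(a)]);Y=np.array([-np.sin(a),np.cos(a)])
for n in("top","scene"):
  z=np.load(f"pics/{n}0.npz");P=pts(n,z['d']).reshape(-1,3);u=P[:,:2]@X;v=P[:,:2]@Y
  for u0 in(.4405,.4905,.5405):
    s=(abs(u-u0)<.006)&(v>-.16)&(v<-.01)
    print(n,u0,[(round(1000*np.max(P[s&(abs(v-vv)<.002),2],initial=0))) for vv in np.arange(-.14,-.02,.004)])
E
```

```text
top 1237 [[ 0.6   -0.333  0.282]
 [ 0.662 -0.227  0.33 ]
 [ 0.671 -0.172  0.387]]
red 353 [[ 0.669 -0.178  0.379]
 [ 0.669 -0.181  0.378]
 [ 0.669 -0.183  0.378]
 [ 0.67  -0.185  0.376]
 [ 0.669 -0.188  0.378]
 [ 0.67  -0.195  0.377]
 [ 0.669 -0.198  0.38 ]
 [ 0.669 -0.203  0.378]
 [ 0.67  -0.205  0.375]
 [ 0.669 -0.208  0.379]
 [ 0.669 -0.21   0.379]
 [ 0.67  -0.212  0.375]
 [ 0.669 -0.215  0.378]
 [ 0.67  -0.218  0.377]
 [ 0.669 -0.221  0.379]
 [ 0.67  -0.222  0.376]
 [ 0.668 -0.226  0.38 ]
 [ 0.669 -0.228  0.379]
 [ 0.669 -0.23   0.379]
 [ 0.669 -0.233  0.378]
 [ 0.67  -0.237  0.376]
 [ 0.669 -0.24   0.378]
 [ 0.669 -0.245  0.378]
 [ 0.671 -0.247  0.373]
 [ 0.67  -0.25   0.376]
 [ 0.67  -0.252  0.373]
 [ 0.669 -0.255  0.377]
 [ 0.67  -0.257  0.374]
 [ 0.67  -0.26   0.375]
 [ 0.669 -0.262  0.377]]
base 574 [[ 0.664 -0.271  0.006]
 [ 0.705 -0.237  0.013]
 [ 0.755 -0.197  0.021]]
scene 1432 [[ 0.6   -0.339  0.239]
 [ 0.666 -0.238  0.326]
 [ 0.707 -0.115  0.385]]
red 763 [[ 0.668 -0.105  0.328]
 [ 0.667 -0.11   0.33 ]
 [ 0.671 -0.111  0.328]
 [ 0.672 -0.114  0.329]
 [ 0.668 -0.123  0.
[... 784 characters left out ...]
86, 79, 82, 78, 82, 80, 82, 41, 34]
top 0.4905 [72, 43, 81, 79, 84, 86, 80, 82, 77, 80, 83, 84, 80, 79, 82, 78, 79, 80, 82, 82, 86, 79, 78, 79, 78, 70, 70, 70, 39, 40]
top 0.5405 [73, 37, 50, 77, 82, 82, 81, 79, 81, 77, 86, 79, 77, 84, 79, 83, 77, 81, 80, 79, 83, 81, 78, 79, 79, 71, 65, 66, 60, 42]
scene 0.4405 [68, 20, 69, 64, 77, 78, 80, 78, 78, 78, 78, 78, 78, 77, 79, 79, 79, 78, 79, 77, 78, 78, 79, 80, 77, 80, 77, 77, 36, 39]
scene 0.4905 [70, 38, 75, 78, 80, 79, 77, 77, 79, 77, 78, 78, 77, 79, 81, 78, 75, 79, 76, 79, 79, 79, 77, 78, 77, 75, 65, 33, 63, 0]
scene 0.5405 [69, 61, 80, 79, 77, 78, 79, 80, 79, 57, 80, 80, 81, 76, 80, 78, 79, 79, 74, 79, 78, 76, 80, 80, 73, 76, 64, 65, 31, 37]
```

View pics/hh_top.png

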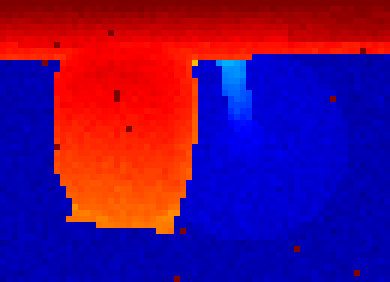

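View pics/hh_scene.png

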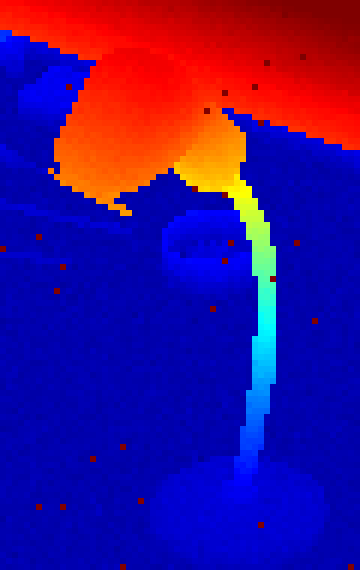

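```bash
python3 - <<'E'
from h import *
A=[]
for n,reg in(("top",(125,172,140,205)),("scene",(100,200,180,250))):
    z=np.load(f"pics/{n}0.npz");im=z['im'].astype(int);d=z['d'];P=pts(n,d)
    m=np.zeros(d.shape,bool);r0,r1,c0,c1=reg;m[r0:r1,c0:c1]=1
    # head box
    m&=(d>0)&(P[...,0]<.655)&(P[...,2]>.22)&(P[...,1]>-.26)&(P[...,1]<-.13)
    k,l,st,ce=cv2.connectedComponentsWithStats(m.astype(np.uint8))
    i=1+np.argmax(st[1:,4]);m=l==i;p=P[m];print(n,st[i],np.percentile(p,[1,50,99],0).round(4))
    np.save(f"pics/head_{n}.npy",p);A.append(p)
    # plane normals estimate locally: fit plane RANSAC
    rng=np.random.default_rng(0);b=(0,)
    for _ in range(500):
        s=p[rng.choice(len(p),3,0)];nn=np.cross(s[1]-s[0],s[2]-s[0]);nn/=np.linalg.norm(nn)+1e-12
        e=abs((p-s[0])@nn)<.003
        if e.sum()>b[0]:b=(e.sum(),e)
    q=p[b[1]];c=q.mean(0);N=np.linalg.svd(q-c)[2][2];N*=np.sign(N[2]);print("plane",b[0],len(p),c.round(4),N.round(3),"elev",np.degrees(np.arcsin(N[2])),"az",np.degrees(np.arctan2(N[1],N[0])))
E
```

```text
top [149 136  24  28 560] [[ 0.5999 -0.2454  0.2799]
 [ 0.6283 -0.2171  0.3134]
 [ 0.6538 -0.1873  0.3396]]
plane 405 560 [ 0.6266 -0.2146  0.3132] [-0.718  0.068  0.692] elev 43.82699937557522 az 174.59594624787874
scene [198 113  25  28 440] [[ 0.5977 -0.2457  0.2753]
 [ 0.6252 -0.2243  0.3085]
 [ 0.6543 -0.1891  0.3368]]
plane 268 440 [ 0.6237 -0.2162  0.3115] [-0.714  0.033  0.699] elev 44.36226790738275 az 177.34921826615977
```

```bash
python3 - <<'E'
from h import *
P={n:np.load(f"pics/head_{n}.npy") for n in("top","scene")}
for az in(170,174,176,178,180):
  a=np.radians(az);f=np.array([np.cos(a),np.sin(a),0]);s=np.array([-f[1],f[0],0]);up=np.array([0,0,1.])
  y=(f-up)/2**.5;z=(f+up)/2**.5
  for n,p in P.items():
    Y=p@y;Z=p@z;S=p@s
    zt=np.percentile(Z,90)
    t=abs(Z-np.median(Z))<.006
    out=[]
    ymax=np.percentile(Y,99.5)
    for k in range(0,6):
        q=(Y<ymax-.01*k)&(Y>ymax-.01*(k+1))
        if q.sum()>8: out.append(tuple((1000*np.r_[np.percentile(S[q],[2,98]),np.mean(np.percentile(S[q],[2,98]))]).round().astype(int)))
    e=[round(1000*np.max(Y[abs(S-c)<.004],initial=-9)) for c in np.arange(.19,.25,.008)] if True else 0
    print(az,n,"Zpct",np.percentile(Z,[50,90,97]).round(4),"ymax",ymax.round(4),out,"front by S",e)
E
```

```text
170 top Zpct [-0.2414 -0.2387 -0.2369] ymax -0.6435 [(np.int64(81), np.int64(125), np.int64(103)), (np.int64(80), np.int64(127), np.int64(104)), (np.int64(76), np.int64(130), np.int64(103)), (np.int64(74), np.int64(130), np.int64(102)), (np.int64(75), np.int64(130), np.int64(102)), (np.int64(74), np.int64(130), np.int64(102))] front by S [-9000, -9000, -9000, -9000, -9000, -9000, -9000, -9000]
170 scene Zpct [-0.2417 -0.2379 -0.2366] ymax -0.6414 [(np.int64(84), np.int64(125), np.int64(104)), (np.int64(80), np.int64(129), np.int64(105)), (np.int64(81), np.int64(131), np.int64(106)), (np.int64(78), np.int64(131), np.int64(105)), (np.int64(77), np.int64(131), np.int64(104)), (np.int64(78), np.int64(131), np.int64(104))] front by S [-9000, -9000, -9000, -9000, -9000, -9000, -9000, -9000]
174 top Zpct [-0.2353 -0.2325 -0.2312] ymax -0.6376 [(np.int64(124), np.int64(170), np.int64(147)), (np.int64(124), np.int64(172), np.int64(148)), (np.int64(120), np.int64(175), np.int64(148)), (np.int64(119), np.int64(176), np.int64(148)), (np.int64(120), np.int64(176), np.int64(148)), (np.int64(121), 
[... 2195 characters left out ...]
4(211)), (np.int64(192), np.int64(239), np.int64(215)), (np.int64(186), np.int64(242), np.int64(214)), (np.int64(188), np.int64(244), np.int64(216)), (np.int64(187), np.int64(245), np.int64(216)), (np.int64(189), np.int64(246), np.int64(217))] front by S [-626, -626, -624, -624, -625, -622, -632, -653]
180 scene Zpct [-0.2221 -0.2181 -0.2167] ymax -0.6212 [(np.int64(195), np.int64(235), np.int64(215)), (np.int64(191), np.int64(239), np.int64(215)), (np.int64(190), np.int64(243), np.int64(216)), (np.int64(192), np.int64(244), np.int64(218)), (np.int64(189), np.int64(246), np.int64(217)), (np.int64(190), np.int64(246), np.int64(218))] front by S [-626, -623, -622, -622, -621, -621, -622, -638]
```

```bash
cat > tgt.py <<'E'
from h import *
from scipy.spatial.transform import Rotation as R
a=np.radians(-24.25);X=np.array([np.cos(a),np.sin(a),0]);Y=np.array([-np.sin(a),np.cos(a),0]);Zu=np.array([0,0,1.])
C=.4905*X-.082*Y
def delta(p,Rt,show=True):
    "report move to world p, orientation Rt in tool axes/units from current state"
    s=state();R0=R.from_rotvec(s['orientation']);
    t=R0.inv().apply(np.array(p)-s['eef_pos']);rv=(R0.inv()*Rt).as_rotvec()
    print("t",round(s['time'],2),"pos",np.round(s['eef_pos'],4),"tool shift units",np.round(t/.025,2),"rot units",np.round(rv/np.radians(45),3),"deg",np.round(np.degrees(rv),1))
    print("q",np.round(s['joint_pos'],2),"F",np.round(s['wrist_force'],1),"w",round(s['width'],3))
def frame(y,z):
    return R.from_matrix(np.stack([np.cross(y,z),y,z],1))
E
python3 - <<'E'
from tgt import *
s=state();print(R.from_rotvec(s['orientation']).as_matrix().round(3))
print("C",C)
for sg in(1,-1):
    delta(np.r_[(C-.008*Y)[:2],.2],frame(sg*X,-Zu))
# obstacles along path
z=np.load("pics/top0.npz");P=pts("top",z['d'])
m=(z['d']>0)&(P[...,0]>.2)&(P[...,0]<.58)&(P[...,1]<.5)&(P[...,1]>-.4)
for y0 in np.arange(-.4,.45,.1):
    k=m&(abs(P[...,1]-y0)<.05)
    if k.any():print(round(y0,2),np.percentile(P[k][:,2],99).round(3),P[k][:,1].max())
W=np.array([.606,-.213,.275])
az=np.radians(174);f=np.array([np.cos(az),np.sin(az),0]);zz=(f+Zu)/2**.5;yy=(f-Zu)/2**.5
ss=np.array([-f[1],f[0],0])
for n in("top","scene"):
    im=cv2.imread(f"pics/{n}0.png")
    q=[W+.015*zz+.03*k*ss for k in(-1,0,1)]+[W]+[W+.1*yy]
    print(n,proj(n,np.array(q)).round(1))
E
```

```text
[[-0.909  0.418 -0.001]
 [ 0.418  0.909 -0.001]
 [-0.    -0.001 -1.   ]]
C [ 0.41354034 -0.27622208  0.        ]
t 0.1 pos [0.2817 0.613  0.2305] tool shift units [-19.65 -30.44   1.27] rot units [-1.00e-03  1.00e-03  1.99e+00] deg [-0.1  0.1 89.6]
q [-1.22  0.58  0.02  1.44 -0.02  1.13 -0.06] F [-0.3  0.9 -1.3] w 1.0
t 0.1 pos [0.2817 0.613  0.2305] tool shift units [-19.65 -30.44   1.27] rot units [-1.00e-03 -1.00e-03 -2.01e+00] deg [ -0.1  -0.1 -90.4]
q [-1.22  0.58  0.02  1.44 -0.02  1.13 -0.06] F [-0.3  0.9 -1.3] w 1.0
-0.4 0.028 -0.3500044348099293
-0.3 0.08 -0.25003942973437326
-0.2 0.14 -0.15000242119707535
-0.1 0.169 -0.0500206831886715
-0.0 0.17 0.049988059263196424
0.1 0.17 0.14996443583452346
0.2 0.168 0.24999181532000175
0.3 0.143 0.34983796257052274
0.4 0.006 0.3636016156132059
top [[148.8 162.5]
 [160.  163.6]
 [171.3 164.7]
 [161.3 160.7]
 [162.8 191.1]]
scene [[195.2 132.1]
 [202.  135.3]
 [209.  138.6]
 [204.7 137. ]
 [189.9 165.5]]
```

```bash
R='{"rotation":[0,0,0],"translation":[-0.8,-0.66,-0.06],"gripper":-0.29}'; python3 -m pendant '[{"rotation":[0,0,0],"translation":[-0.4,-0.3,-0.2],"gripper":-0.29},{"rotation":[0,0,0],"translation":[-0.8,-0.66,-0.2],"gripper":-0.29},{"rotation":[0,0,0],"translation":[-0.8,-0.66,-0.2],"gripper":-0.29},{"rotation":[0,0,0],"translation":[-0.8,-0.66,-0.2],"gripper":-0.29},{"rotation":[0,0,0],"translation":[-0.8,-0.66,-0.2],"gripper":-0.29},{"rotation":[0,0,0],"translation":[-0.8,-0.66,-0.2],"gripper":-0.29},{"rotation":[0,0,0],"translation":[-0.8,-0.66,0],"gripper":-0.29},{"rotation":[0,0,0],"translation":[-0.8,-0.66,0],"gripper":-0.29},{"rotation":[0,0,0],"translation":[-0.8,-0.66,0],"gripper":-0.29},{"rotation":[0,0,0],"translation":[-0.8,-0.66,0],"gripper":-0.29}]'
python3 - <<'E'
from tgt import *
delta([.5,.15,.26],frame(X,-Zu))
z=np.load("pics/top0.npz");P=pts("top",z['d'])
m=(z['d']>0)&(P[...,2]>.1)&(P[...,1]>-.4)&(P[...,1]<.3)&(P[...,0]<.57)&(P[...,0]>.25)
for x in np.arange(.3,.57,.04):
    k=m&(abs(P[...,0]-x)<.02)
    if k.any():print(x.round(2),"box y min",np.percentile(P[k][:,1],1).round(3))
E
```

```text
time: 0.93
eef_pos: [0.39, 0.3899, 0.2616]
orientation: [0.672, 3.069, -0.0]
wrist_force: [0.2, 0.0, 0.9]
width: 0.357
t 0.93 pos [0.39   0.3899 0.2616] tool shift units [-8.01 -6.88  0.07] rot units [0.   0.   1.99] deg [ 0.   0.  89.5]
q [-0.91  0.36  0.05  1.72 -0.02  1.05  0.29] F [0.2 0.  0.9] w 0.357
0.3 box y min -0.007
0.34 box y min -0.163
0.38 box y min -0.162
0.42 box y min -0.16
0.46 box y min -0.158
0.5 box y min -0.156
0.54 box y min -0.154
```

```bash
python3 -m pendant '[{"rotation":[0,0,0],"translation":[-0.8,-0.68,0],"gripper":-0.29},{"rotation":[0,0,0],"translation":[-0.8,-0.68,0],"gripper":-0.29},{"rotation":[0,0,0],"translation":[-0.8,-0.68,0],"gripper":-0.29},{"rotation":[0,0,0],"translation":[-0.8,-0.68,0],"gripper":-0.29},{"rotation":[0,0,0],"translation":[-0.8,-0.68,0],"gripper":-0.29},{"rotation":[0,0,0],"translation":[-0.8,-0.68,0],"gripper":-0.29},{"rotation":[0,0,0],"translation":[-0.8,-0.68,0],"gripper":-0.29},{"rotation":[0,0,0],"translation":[-0.8,-0.68,0],"gripper":-0.29},{"rotation":[0,0,0],"translation":[-0.8,-0.68,0],"gripper":-0.29},{"rotation":[0,0,0],"translation":[-0.8,-0.68,0],"gripper":-0.29}]'
python3 - <<'E'
from tgt import *
delta(np.r_[(C-.008*Y)[:2],.26],frame(X,-Zu))
E
```

```text
time: 1.77
eef_pos: [0.5002, 0.152, 0.2616]
orientation: [0.672, 3.069, -0.0]
wrist_force: [-1.1, 0.8, -0.4]
width: 0.357
t 1.77 pos [0.5002 0.152  0.2616] tool shift units [ -4.02 -17.33   0.07] rot units [0.   0.   1.99] deg [ 0.   0.  89.5]
q [-0.48  0.32  0.13  1.79 -0.05  1.03  0.81] F [-1.1  0.8 -0.4] w 0.357
```

```bash
python3 -m pendant '[{"rotation":[0,0,0],"translation":[-0.22,-0.96,0],"gripper":-0.29},{"rotation":[0,0,0],"translation":[-0.22,-0.96,0],"gripper":-0.29},{"rotation":[0,0,0],"translation":[-0.22,-0.96,0],"gripper":-0.29},{"rotation":[0,0,0],"translation":[-0.22,-0.96,0],"gripper":-0.29},{"rotation":[0,0,0],"translation":[-0.22,-0.96,0],"gripper":-0.29},{"rotation":[0,0,0],"translation":[-0.22,-0.96,0],"gripper":-0.29},{"rotation":[0,0,0],"translation":[-0.22,-0.96,0],"gripper":-0.29},{"rotation":[0,0,0],"translation":[-0.22,-0.96,0],"gripper":-0.29},{"rotation":[0,0,0],"translation":[-0.22,-0.96,0],"gripper":-0.29},{"rotation":[0,0,0],"translation":[-0.22,-0.96,0],"gripper":-0.29}]'
python3 -m pendant '[{"rotation":[0,0,0],"translation":[-0.22,-0.96,0],"gripper":-0.29},{"rotation":[0,0,0],"translation":[-0.22,-0.96,0],"gripper":-0.29},{"rotation":[0,0,0],"translation":[-0.22,-0.96,0],"gripper":-0.29},{"rotation":[0,0,0],"translation":[-0.22,-0.96,0],"gripper":-0.29},{"rotation":[0,0,0],"translation":[-0.22,-0.96,0],"gripper":-0.29},{"rotation":[0,0,0],"translation":[-0.22,-0.96,0],"gripper":-0.29},{"rotation":[0,0,0],"translation":[-0.22,-0.96,0],"gripper":-0.29},{"rotation":[0,0,0],"translation":[-0.22,-0.6,0],"gripper":-0.29}]'
python3 -m pendant '[{"rotation":[0,0,0.155],"translation":[0,0,0],"gripper":-0.29},{"rotation":[0,0,0.155],"translation":[0,0,0],"gripper":-0.29},{"rotation":[0,0,0.155],"translation":[0,0,0],"gripper":-0.29},{"rotation":[0,0,0.155],"translation":[0,0,0],"gripper":-0.29},{"rotation":[0,0,0.155],"translation":[0,0,0],"gripper":-0.29},{"rotation":[0,0,0.155],"translation":[0,0,0],"gripper":-0.29},{"rotation":[0,0,0.155],"translation":[0,0,0],"gripper":-0.29},{"rotation":[0,0,0.155],"translation":[0,0,0],"gripper":-0.29},{"rotation":[0,0,0.155],"translation":[0,0,0],"gripper":-0.29},{"rotation":[0,0,0.155],"translation":[0,0,0],"gripper":-0.29}]'
python3 -m pendant '[{"rotation":[0,0,0.15],"translation":[0,0,0],"gripper":-0.29},{"rotation":[0,0,0.15],"translation":[0,0,0],"gripper":-0.29},{"rotation":[0,0,0.14],"translation":[0,0,0],"gripper":-0.29},{"rotation":[0,0,0],"translation":[0,0,0],"gripper":-0.29}]'
python3 - <<'E'
from tgt import *
delta(np.r_[(C-.008*Y)[:2],.26],frame(X,-Zu))
E
```

```text
time: 2.6
eef_pos: [0.4487, -0.0886, 0.2616]
orientation: [0.672, 3.069, 0.0]
wrist_force: [1.5, -0.4, 0.1]
width: 0.358
time: 3.27
eef_pos: [0.4113, -0.2743, 0.2617]
orientation: [0.676, 3.068, -0.001]
wrist_force: [-0.7, 0.2, 0.9]
width: 0.358
time: 4.1
eef_pos: [0.4124, -0.2717, 0.2615]
orientation: [-2.313, -2.126, -0.001]
wrist_force: [0.3, -0.6, -1.2]
width: 0.355
time: 4.43
eef_pos: [0.4126, -0.2716, 0.2614]
orientation: [-2.643, -1.698, -0.0]
wrist_force: [0.9, 0.1, -1.0]
width: 0.353
t 4.43 pos [ 0.4126 -0.2716  0.2614] tool shift units [-0.47  0.11  0.06] rot units [-0.    -0.    -0.007] deg [-0.  -0.  -0.3]
q [-0.03  0.34  0.71  1.87 -0.26  1.02  0.36] F [ 0.9  0.1 -1. ] w 0.353
```

```bash
python3 -m pendant '[{"rotation":[0,0,0],"translation":[-0.24,0.05,0.6],"gripper":-0.29},{"rotation":[0,0,0],"translation":[-0.24,0.05,0.9],"gripper":-0.29},{"rotation":[0,0,0],"translation":[0,0,1],"gripper":-0.29},{"rotation":[0,0,0],"translation":[0,0,1],"gripper":-0.29},{"rotation":[0,0,0],"translation":[0,0,1],"gripper":-0.29},{"rotation":[0,0,0],"translation":[0,0,0.8],"gripper":-0.29},{"rotation":[0,0,0],"translation":[0,0,0.3],"gripper":-0.29},{"rotation":[0,0,0],"translation":[0,0,0],"gripper":-0.29}]'
python3 - <<'E'
from tgt import *
delta(np.r_[(C-.008*Y)[:2],.048],frame(X,-Zu))
b=[]
for n,(r0,r1,c0,c1) in(("scene",(170,270,130,230)),("top",(180,280,145,245))):
    im,d=get_image(n);np.savez(f"pics/{n}1.npz",im=im,d=d)
    b.append(cv2.resize(im[r0:r1,c0:c1,::-1],None,fx=4,fy=4,interpolation=cv2.INTER_CUBIC))
cv2.imwrite("pics/p1.png",np.hstack(b))
E
```

```text
time: 5.1
eef_pos: [0.4096, -0.2831, 0.1202]
orientation: [-2.635, -1.707, 0.002]
wrist_force: [0.1, 0.7, -0.1]
width: 0.357
t 5.1 pos [ 0.4096 -0.2831  0.1202] tool shift units [-0.01  0.04  2.89] rot units [-0.004 -0.001  0.003] deg [-0.2 -0.   0.1]
q [ 0.13  0.53  0.57  2.05 -0.44  0.69  0.56] F [ 0.1  0.7 -0.1] w 0.357
```

View pics/p1.png

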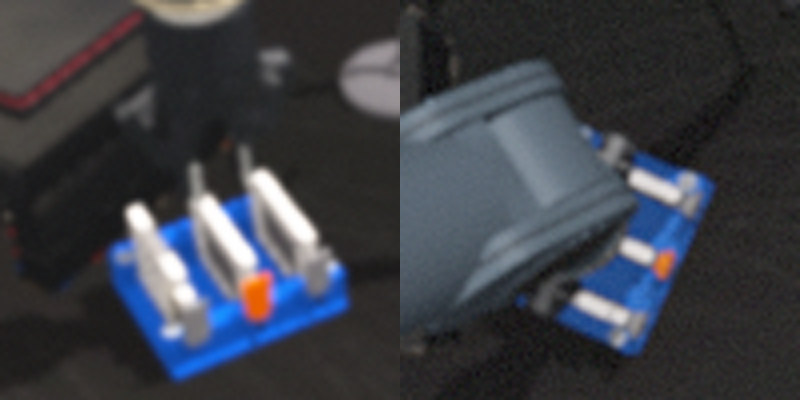

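```bash
python3 - <<'E'
from tgt import *
s=state();p=s['eef_pos'];
print(((proj("scene",np.array([p+.02*X,p,p-.02*X]))-[130,170])*4).round(0))
q=C-.008*Y
print(((proj("scene",np.array([q+.078*Zu,q+.078*Zu+.05*X]))-[130,170])*4).round(0))
z=np.load("pics/scene1.npz");P=pts("scene",z['d'])
m=(z['d']>0)&(P[...,2]>.115)&(P[...,2]<.15)&(P[...,0]>.3)&(P[...,0]<.5)&(P[...,1]<-.2)&(P[...,1]>-.36)
k=P[m];u=k@X;v=k@Y
for lo,hi in((.12,.13),(.13,.14)):
    t=(k[:,2]>lo)&(k[:,2]<hi);print(np.c_[u[t],v[t],k[t,2]].round(3)[np.argsort(u[t])])
E
```

```text
[[243. 177.]
 [218. 186.]
 [193. 195.]]
[[223. 230.]
 [282. 207.]]
[[ 0.461 -0.098  0.128]
 [ 0.467 -0.098  0.121]
 [ 0.467 -0.097  0.124]
 [ 0.469 -0.101  0.127]
 [ 0.472 -0.101  0.125]
 [ 0.472 -0.101  0.129]
 [ 0.502 -0.084  0.126]
 [ 0.503 -0.082  0.129]
 [ 0.503 -0.089  0.125]
 [ 0.503 -0.096  0.127]
 [ 0.503 -0.102  0.123]
 [ 0.504 -0.088  0.129]
 [ 0.504 -0.093  0.121]
 [ 0.504 -0.101  0.127]
 [ 0.505 -0.1    0.129]
 [ 0.507 -0.101  0.125]
 [ 0.507 -0.101  0.129]
 [ 0.509 -0.098  0.13 ]
 [ 0.513 -0.097  0.127]
 [ 0.516 -0.097  0.13 ]]
[[ 0.459 -0.097  0.135]
 [ 0.46  -0.097  0.14 ]
 [ 0.46  -0.088  0.133]
 [ 0.461 -0.086  0.134]
 [ 0.462 -0.099  0.136]
 [ 0.462 -0.097  0.131]
 [ 0.463 -0.095  0.137]
 [ 0.464 -0.099  0.131]
 [ 0.465 -0.1    0.14 ]
 [ 0.466 -0.096  0.132]
 [ 0.467 -0.101  0.131]
 [ 0.468 -0.098  0.133]
 [ 0.468 -0.099  0.137]
 [ 0.469 -0.104  0.133]
 [ 0.47  -0.101  0.138]
 [ 0.471 -0.098  0.132]
 [ 0.472 -0.098  0.139]
 [ 0.473 -0.103  0.138]
 [ 0.473 -0.099  0.131]
 [ 0.502 -0.093  0.137]
 [ 0.503 -0.084  0.138]
 [ 0.503 -0.091  0.139]
 [ 0.504 -0.097  0.135]
 [ 0.504 -0.082  0.132]
 [ 0.504 -0.095  0.13 ]
 [ 0.504 -0.097  0.139]
 [ 0.506 -0.1    0.137]
 [ 0.506 -0.099  0.132]
 [ 0.508 -0.102  0.137]
 [ 0.513 -0.097  0.131]
 [ 0.513 -0.098  0.14 ]
 [ 0.514 -0.095  0.133]
 [ 0.516 -0.097  0.133]
 [ 0.517 -0.096  0.137]]
```

```bash
python3 -m pendant '[{"rotation":[0,0,0],"translation":[0,0.06,0.4],"gripper":-0.29},{"rotation":[0,0,0],"translation":[0,0,0.6],"gripper":-0.29},{"rotation":[0,0,0],"translation":[0,0,0.6],"gripper":-0.29},{"rotation":[0,0,0],"translation":[0,0,0.6],"gripper":-0.29},{"rotation":[0,0,0],"translation":[0,0,0.5],"gripper":-0.29},{"rotation":[0,0,0],"translation":[0,0,0.2],"gripper":-0.29},{"rotation":[0,0,0],"translation":[0,0,0],"gripper":-0.29}]'
python3 - <<'E'
from tgt import *
delta(np.r_[(C-.008*Y)[:2],.048],frame(X,-Zu))
b=[]
for n,(r0,r1,c0,c1) in(("scene",(180,270,130,230)),):
    im,d=get_image(n)
    b.append(cv2.resize(im[r0:r1,c0:c1,::-1],None,fx=6,fy=6,interpolation=cv2.INTER_CUBIC))
cv2.imwrite("pics/p2.png",np.hstack(b))
E
```

```text
time: 5.78
eef_pos: [0.4121, -0.2839, 0.0483]
orientation: [-2.637, -1.706, 0.0]
wrist_force: [-0.4, -0.3, -0.2]
width: 0.357
t 5.78 pos [ 0.4121 -0.2839  0.0483] tool shift units [-0.02 -0.07  0.01] rot units [-0.001 -0.     0.001] deg [-0. -0.  0.]
q [ 0.21  0.63  0.45  2.1  -0.54  0.52  0.65] F [-0.4 -0.3 -0.2] w 0.357
```

View pics/p2.png

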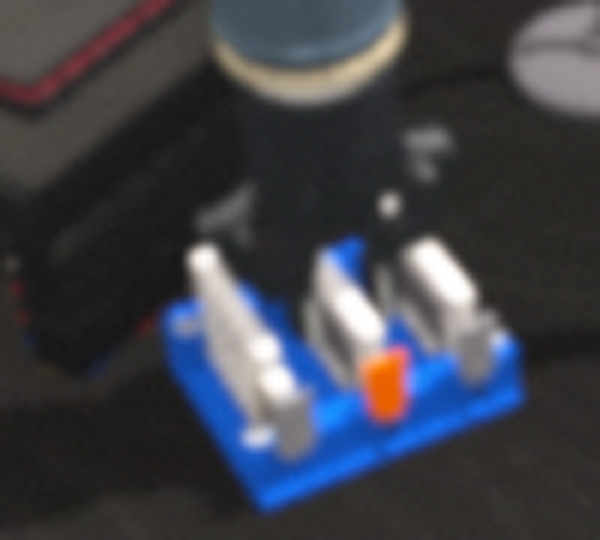

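Picture: the fingers straddle the middle drive (top edge from about (320,255) to (380,330) in the crop), clear of both neighbours and of the orange marker at (387,385). Closing.

```bash
python3 -m pendant '[{"rotation":[0,0,0],"translation":[0,0,0],"gripper":-1},{"rotation":[0,0,0],"translation":[0,0,0],"gripper":-1},{"rotation":[0,0,0],"translation":[0,0,0],"gripper":-1},{"rotation":[0,0,0],"translation":[0,0,0],"gripper":-1},{"rotation":[0,0,0],"translation":[0,0,0],"gripper":-1},{"rotation":[0,0,0],"translation":[0,0,0],"gripper":-1}]' 50; python3 -m pendant '[{"rotation":[0,0,0],"translation":[0,0,-0.2],"gripper":-1},{"rotation":[0,0,0],"translation":[0,0,-0.3],"gripper":-1},{"rotation":[0,0,0],"translation":[0,0,-0.3],"gripper":-1}]'
```

```text
time: 6.33
eef_pos: [0.4127, -0.2845, 0.0496]
orientation: [2.637, 1.705, 0.001]
wrist_force: [0.2, 1.1, 6.7]
width: 0.108
time: 6.58
eef_pos: [0.4119, -0.2839, 0.0695]
orientation: [-2.638, -1.705, 0.0]
wrist_force: [-0.2, -0.7, -1.4]
width: 0.109
```

```bash
python3 -m pendant '[{"rotation":[0,0,0],"translation":[0,0,-0.5],"gripper":-1},{"rotation":[0,0,0],"translation":[0,0,-0.6],"gripper":-1},{"rotation":[0,0,0],"translation":[0,0,-0.6],"gripper":-1},{"rotation":[0,0,0],"translation":[0,0,-0.7],"gripper":-1},{"rotation":[0,0,0],"translation":[0,0,-0.7],"gripper":-1},{"rotation":[0,0,0],"translation":[0,0,-0.7],"gripper":-1},{"rotation":[0,0,0],"translation":[0,0,-0.7],"gripper":-1},{"rotation":[0,0,0],"translation":[0,0,-0.4],"gripper":-1},{"rotation":[0,0,0],"translation":[0,0,-0.2],"gripper":-1},{"rotation":[0,0,0],"translation":[0,0,0],"gripper":-1}]'
python3 - <<'E'
from tgt import *
az=np.radians(174);f=np.array([np.cos(az),np.sin(az),0]);sl=(f-Zu)/2**.5;n=-sl
W=np.array([.607,-.2125,.274]);L=W+.1*sl
zt=-(f+Zu)/2**.5; Rt=frame(n,zt); Yf=np.cross(zt,n); Yf=-Yf if Yf[1]<0 else Yf
print("n",n,"zt",zt,"Yf",Yf,"L",L)
# TCP: label in tool frame: at grasp TCP z=.0483 world, label height 8+30=38 -> 10mm beyond TCP... 
s=state()
g=np.array([.4120,-.2842,.0490]);lab=C+.034*Y+.005*X+.038*Zu;lab=lab+X*((g-lab)@X+.005)
Rg=frame(X,-Zu);lt=Rg.inv().apply(lab-g);print("label in tool",lt)
p=L-Rt.apply(lt);print("TCP target",p);delta(p,Rt)
b=[]
for nm,(r0,r1,c0,c1) in(("scene",(150,270,130,230)),("top",(170,290,145,245))):
    im,d=get_image(nm)
    b.append(cv2.resize(im[r0:r1,c0:c1,::-1],None,fx=4,fy=4,interpolation=cv2.INTER_CUBIC))
cv2.imwrite("pics/p3.png",np.hstack(b))
E
```

```text
time: 7.42
eef_pos: [0.4125, -0.2841, 0.1973]
orientation: [2.637, 1.705, 0.002]
wrist_force: [0.0, -0.1, -2.0]
width: 0.106
n [ 0.70323318 -0.07391279  0.70710678] zt [ 0.70323318 -0.07391279 -0.70710678] Yf [ 0.10452846  0.9945219  -0.        ] L [ 0.53667668 -0.20510872  0.20328932]
label in tool [0.04190661 0.005      0.011     ]
TCP target [ 0.52104452 -0.24560315  0.20753196]
t 7.42 pos [ 0.4125 -0.2841  0.1973] tool shift units [ 3.19  3.33 -0.4 ] rot units [-0.989  0.159 -0.384] deg [-44.5   7.2 -17.3]
q [ 0.05  0.43  0.66  1.95 -0.34  0.87  0.47] F [ 0.  -0.1 -2. ] w 0.106
```

View pics/p3.png

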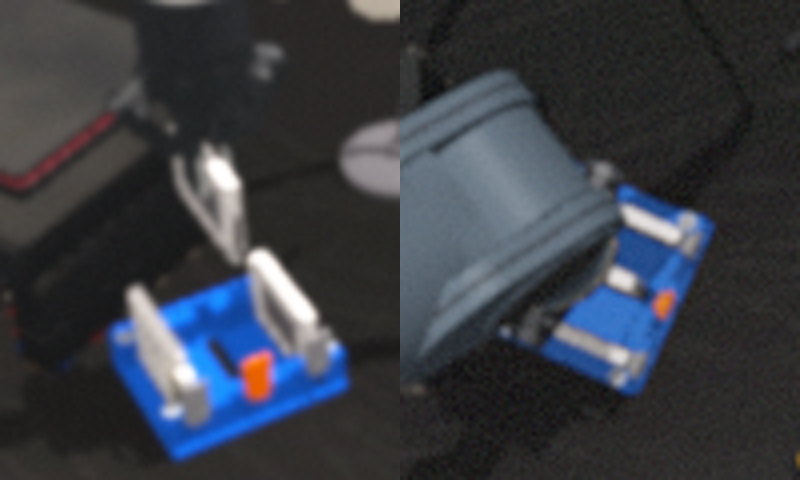

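```bash
python3 -m pendant '[{"rotation":[0,0,0],"translation":[0.4,0.4,-0.2],"gripper":-1},{"rotation":[0,0,0],"translation":[0.4,0.4,-0.2],"gripper":-1},{"rotation":[0,0,0],"translation":[0.4,0.4,-0.2],"gripper":-1},{"rotation":[0,0,0],"translation":[0.4,0.4,0],"gripper":-1},{"rotation":[-0.1,0.016,-0.038],"translation":[0,0,0],"gripper":-1},{"rotation":[-0.1,0.016,-0.038],"translation":[0,0,0],"gripper":-1},{"rotation":[-0.1,0.016,-0.038],"translation":[0,0,0],"gripper":-1},{"rotation":[-0.1,0.016,-0.038],"translation":[0,0,0],"gripper":-1},{"rotation":[-0.1,0.016,-0.038],"translation":[0,0,0],"gripper":-1},{"rotation":[0,0,0],"translation":[0,0,0],"gripper":-1}]'
cat >> tgt.py <<'E'
az=np.radians(174);f=np.array([np.cos(az),np.sin(az),0]);sl=(f-Zu)/2**.5;n=-sl
W=np.array([.607,-.2125,.274]);L=W+.1*sl
zt=-(f+Zu)/2**.5; Rt=frame(n,zt)
lt=np.array([.0419,.005,.011]);PT=L-Rt.apply(lt)
E
python3 -c "
from tgt import *
delta(PT,Rt)"
```

```text
time: 8.35
eef_pos: [0.4613, -0.2638, 0.2098]
orientation: [2.248, 1.705, 0.38]
wrist_force: [-1.6, -0.2, -1.7]
width: 0.107
t 8.35 pos [ 0.4613 -0.2638  0.2098] tool shift units [1.33 1.9  0.94] rot units [-0.491  0.081 -0.195] deg [-22.1   3.6  -8.8]
q [ 0.2   0.26  0.4   2.19 -0.65  0.41  0.86] F [-1.6 -0.2 -1.7] w 0.107
```

```bash
python3 -m pendant '[{"rotation":[0,0,0],"translation":[0.3,0.4,0.2],"gripper":-1},{"rotation":[0,0,0],"translation":[0.3,0.4,0.2],"gripper":-1},{"rotation":[0,0,0],"translation":[0.3,0.4,0.2],"gripper":-1},{"rotation":[-0.08,0.013,-0.032],"translation":[0,0,0],"gripper":-1},{"rotation":[-0.08,0.013,-0.032],"translation":[0,0,0],"gripper":-1},{"rotation":[-0.08,0.013,-0.032],"translation":[0,0,0],"gripper":-1},{"rotation":[0,0,0],"translation":[0,0,0],"gripper":-1}]'
python3 -c "
from tgt import *
delta(PT,Rt)"
```

```text
time: 8.93
eef_pos: [0.5045, -0.2505, 0.2088]
orientation: [2.098, 1.695, 0.514]
wrist_force: [-0.8, -0.1, -1.2]
width: 0.104
t 8.93 pos [ 0.5045 -0.2505  0.2088] tool shift units [0.32 0.49 0.37] rot units [-0.305  0.039 -0.126] deg [-13.7   1.8  -5.7]
q [ 0.49  0.27 -0.    2.24 -1.    0.21  1.22] F [-0.8 -0.1 -1.2] w 0.104
```

```bash
cat > fk.py <<'E'
from tgt import *
from scipy.optimize import least_squares
import itertools
D=[([-1.224,.577,.025,1.438,-.015,1.129,-.057],[.2817,.613,.2305],[-.671,-3.069,.003]),
([-0.91,0.36,0.05,1.72,-0.02,1.05,0.29],[.39,.3899,.2616],[.672,3.069,0]),
([-.48,.32,.13,1.79,-.05,1.03,.81],[.5002,.152,.2616],[.672,3.069,0]),
([-.03,.34,.71,1.87,-.26,1.02,.36],[.4126,-.2716,.2614],[-2.643,-1.698,0]),
([.13,.53,.57,2.05,-.44,.69,.56],[.4096,-.2831,.1202],[-2.635,-1.707,.002]),
([.21,.63,.45,2.1,-.54,.52,.65],[.4121,-.2839,.0483],[-2.637,-1.706,0]),
([.05,.43,.66,1.95,-.34,.87,.47],[.4125,-.2841,.1973],[2.637,1.705,.002]),
([.2,.26,.4,2.19,-.65,.41,.86],[.4613,-.2638,.2098],[2.248,1.705,.38])]
s=state();D.append((list(s['joint_pos']),list(s['eef_pos']),list(s['orientation'])))
def fk(q,x,S,full=False):
    phi,psi,x0,y0,d0,x1,y1,d1,x2,y2,d2,x3,y3,d3=x
    r=R.from_euler('z',phi+S[0]*q[0]);p=np.array([x0*0,0,d0]);P=[p]
    r=r*R.from_euler('y',q[1]);p=p+r.apply([x1,y1,d1]);P.append(p)
    r=r*R.from_euler('z',S[1]*q[2])*R.from_euler('y',S[4]*q[3]);p=p+r.apply([x2,y2,d2]);P.append(p)
    r=r*R.from_euler('z',S[2]*q[4])*R.from_euler('y',S[5]*q[5]);p=p+r.apply([x3,y3,d3]);P.append(p)
    r=r*R.from_euler('z',psi+S[3]*q[6])
    return (p,r,P) if full else (p,r)
def res(x,S):
    e=[]
    for q,p,o in D:
        pp,rr=fk(q,x,S);e+=list(pp-p);e+=list(.2*(rr.inv()*R.from_rotvec(o)).as_rotvec())
    return np.r_[e,.003*x[2:]]
def fit():
    best=None
    for S in itertools.product([1,-1],repeat=4):
      S=S+(1,1)
      for psi in(0,1.57,3.14,-1.57):
       for phi in(0,1.57,3.14,-1.57):
        x0=[phi,psi,0,0,.3,0,0,.35,0,0,.35,0,0,.25]
        r=least_squares(res,x0,args=(S,),max_nfev=40)
        if best is None or r.cost<best[0]:best=(r.cost,S,r.x)
    return best
if __name__=="__main__":
    c,S,x=fit();r=least_squares(res,x,args=(S,));x=r.x
    print(r.cost,S,x.round(3))
    for q,p,o in D:
        pp,rr=fk(q,x,S);print((1000*(pp-p)).round(1),np.degrees((rr.inv()*R.from_rotvec(o)).magnitude()).round(1))
    np.savez("fk.npz",S=S,x=x)
E
time python3 fk.py
```

```text
3.744168283041498e-05 (-1, -1, -1, -1, 1, 1) [ 7.000e-03 -4.704e+00  0.000e+00  0.000e+00  2.650e-01 -2.000e-03
 -1.700e-02  5.930e-01  4.000e-03 -3.900e-02  3.940e-01  4.000e-03
  5.000e-03  3.630e-01]
[-0.1 -0.9 -2.3] 0.2
[-0.   1.9  1.8] 0.7
[-0.8 -0.8  1.3] 0.3
[0.8 0.3 1.3] 0.3
[-3.8 -0.2 -2.4] 0.5
[ 2.5 -0.1  1.4] 0.6
[ 0.7 -0.7 -1.1] 0.2
[-0.9  0.  -0.5] 0.1
[ 0.5 -0.1  0.4] 0.3
real	1m21.328s
user	1m21.064s
sys	0m0.089s
```

```bash
cat > ik.py <<'E'
from fk import *
F=np.load("fk.npz");S=F['S'];x=F['x']
lo=np.array([-2.76,-.34,-1.52,.19,-1.09,.17,-2.82]);hi=np.array([2.76,2.15,1.57,2.46,4.23,1.99,2.82])
q0=np.array(state()['joint_pos'])
def target(th):
    Rr=R.from_rotvec(n*np.radians(th))*Rt
    return L-Rr.apply(lt),Rr
def ik(th,seed,m=.06,w=.004):
    p,Rr=target(th)
    def e(q):
        a,b=fk(q,x,S);return np.r_[a-p,.2*(b.inv()*Rr).as_rotvec(),w*(q-q0)]
    r=least_squares(e,np.clip(seed,lo+m+1e-3,hi-m-1e-3),bounds=(lo+m,hi-m))
    a,b=fk(r.x,x,S);return r.x,np.linalg.norm(a-p),np.degrees((b.inv()*Rr).magnitude())
if __name__=="__main__":
    rng=np.random.default_rng(1);p,b=fk(q0,x,S)
    for th in range(-90,91,15):
        sol=[]
        for k in range(10):
            sd=q0 if k==0 else q0+rng.normal(size=7)*.8
            q,ep,er=ik(th,sd,w=.0005)
            if ep<.004 and er<1.5: sol.append((abs(q-q0).max(),q))
        if sol:
            d,q=min(sol,key=lambda t:t[0]);P=fk(q,x,S,True)[2]
            print(th,len(sol),round(d,2),q.round(2),"zt",target(th)[1].apply([0,0,1]).round(2),"elb",P[1].round(2),"wr",P[2].round(2))
        else:print(th,"none")
E
python3 ik.py
```

```text
-90 10 2.01 [-1.02  1.69  1.51  1.99 -0.12  0.71 -0.79] zt [-0.1  -0.99 -0.  ] elb [0.32 0.49 0.2 ] wr [0.55 0.17 0.23]
-75 7 1.76 [-1.06  1.53  1.51  2.17 -0.31  0.39 -0.54] zt [ 0.08 -0.98 -0.18] elb [0.3  0.51 0.29] wr [0.48 0.15 0.3 ]
-60 8 3.43 [-0.46  0.64  0.09  2.31  1.38  1.18 -2.21] zt [ 0.26 -0.9  -0.35] elb [0.32 0.14 0.74] wr [0.41 0.12 0.35]
-45 8 3.35 [ 0.57  0.84 -1.41  2.4   1.52  1.93 -2.13] zt [ 0.42 -0.76 -0.5 ] elb [ 0.36 -0.25  0.66] wr [0.36 0.05 0.41]
-30 none
-15 none
0 none
15 none
30 10 0.84 [ 1.33  0.66 -0.74  2.07 -1.03  0.53  1.79] zt [ 0.66  0.43 -0.61] elb [ 0.07 -0.36  0.73] wr [ 0.29 -0.41  0.41]
45 9 0.78 [ 1.1   0.75 -0.36  1.89 -1.03  0.99  1.85] zt [ 0.57  0.65 -0.5 ] elb [ 0.17 -0.36  0.7 ] wr [ 0.33 -0.48  0.36]
60 10 1.04 [ 1.07  0.9  -0.34  1.7  -0.91  1.26  1.78] zt [ 0.44  0.82 -0.35] elb [ 0.21 -0.41  0.63] wr [ 0.39 -0.54  0.3 ]
75 7 1.29 [ 1.03  1.06 -0.37  1.5  -0.84  1.5   1.71] zt [ 0.28  0.94 -0.18] elb [ 0.26 -0.45  0.55] wr [ 0.45 -0.57  0.23]
90 9 1.52 [ 0.97  1.21 -0.4   1.31 -0.8   1.74  1.65] zt [ 0.1   0.99 -0.  ] elb [ 0.3  -0.46  0.47] wr [ 0.52 -0.58  0.16]
```

```bash
python3 - <<'E'
from ik import *
for th in(45,60):
    p,Rr=target(th);lab=None
    cor=[np.array([lt[0]+.034-(-dy) if 0 else 0]) for dy in(0,)]
    # drive corners in tool frame: label end at +x tool: middle at lt.x-.034
    mx=lt[0]-.034
    c=np.array([[mx+sx*.05,yy,lt[2]-.040+hz] for sx in(-1,1) for yy in(-.005,.005) for hz in(0,.07)])
    wc=Rr.apply(c)+p;print(th,"TCP",p.round(4),"drive min",wc.min(0).round(3),"max",wc.max(0).round(3))
    s=state();Ra=R.from_rotvec(s['orientation']);rv=(Ra.inv()*Rr).as_rotvec();pa=np.array(s['eef_pos'])
    q=q0.copy()
    for t in np.linspace(0,1,11):
        pt=pa+t*(p-pa);Rg=Ra*R.from_rotvec(t*rv)
        def e(k):
            a,b=fk(k,x,S);return np.r_[a-pt,.2*(b.inv()*Rg).as_rotvec(),.0005*(k-q)]
        r=least_squares(e,np.clip(q,lo+.011,hi-.011),bounds=(lo+.01,hi-.01));q=r.x
        print(round(t,1),q.round(2),(1000*abs(r.fun[:6]).max()).round(1))
    delta(p,Rr)
E
```

```text
45 TCP [ 0.5446 -0.2436  0.1843] drive min [ 0.5   -0.295  0.139] max [ 0.589 -0.173  0.231]
0.0 [ 0.49  0.27 -0.    2.24 -1.    0.21  1.22] 0.0
0.1 [ 0.72  0.3  -0.2   2.22 -1.08  0.25  1.38] 0.0
0.2 [ 0.91  0.34 -0.38  2.2  -1.08  0.29  1.45] 0.0
0.3 [ 1.03  0.4  -0.48  2.18 -1.08  0.35  1.52] 0.0
0.4 [ 1.1   0.45 -0.51  2.15 -1.08  0.43  1.59] 0.0
0.5 [ 1.14  0.5  -0.53  2.11 -1.07  0.5   1.64] 0.0
0.6 [ 1.17  0.55 -0.54  2.08 -1.04  0.58  1.68] 0.0
0.7 [ 1.2   0.61 -0.55  2.03 -1.01  0.66  1.7 ] 0.0
0.8 [ 1.21  0.67 -0.55  1.99 -0.98  0.73  1.72] 0.0
0.9 [ 1.22  0.72 -0.56  1.94 -0.94  0.81  1.73] 0.0
1.0 [ 1.23  0.78 -0.56  1.89 -0.91  0.89  1.74] 0.0
t 8.93 pos [ 0.5045 -0.2505  0.2088] tool shift units [0.56 0.78 1.64] rot units [-0.241  1.033 -0.24 ] deg [-10.8  46.5 -10.8]
q [ 0.49  0.27 -0.    2.24 -1.    0.21  1.22] F [-0.8 -0.1 -1.2] w 0.104
60 TCP [ 0.5516 -0.2373  0.178 ] drive min [ 0.503 -0.285  0.134] max [ 0.597 -0.171  0.227]
0.0 [ 0.49  0.27 -0.    2.24 -1.    0.21  1.22] 0.0
0.1 [ 0.74  0.31 -0.21  2.21 -1.08  0.29  1.4 ] 0.0
0.2 [ 0.91  0.36 -0.35  2.18 -1.08  0.37  1.49] 0.0
0.3 [ 1.    0.42 -0.39  2.14 -1.08  0.48  1.57] 0.0
0.4 [ 1.05  0.49 -0.41  2.09 -1.06  0.59  1.62] 0.0
0.5 [ 1.09  0.56 -0.42  2.04 -1.03  0.69  1.66] 0.0
0.6 [ 1.12  0.63 -0.43  1.98 -0.99  0.8   1.68] 0.0
0.7 [ 1.13  0.7  -0.44  1.91 -0.95  0.9   1.69] 0.0
0.8 [ 1.14  0.77 -0.45  1.84 -0.91  1.    1.7 ] 0.0
0.9 [ 1.15  0.85 -0.46  1.77 -0.87  1.1   1.71] 0.0
1.0 [ 1.14  0.92 -0.47  1.69 -0.84  1.19  1.71] 0.0
t 8.93 pos [ 0.5045 -0.2505  0.2088] tool shift units [0.85 0.84 1.98] rot units [-0.212  1.365 -0.275] deg [ -9.5  61.4 -12.4]
q [ 0.49  0.27 -0.    2.24 -1.    0.21  1.22] F [-0.8 -0.1 -1.2] w 0.104
```

```bash
python3 -m pendant '[{"rotation":[-0.01,0.045,-0.01],"translation":[0,0,0],"gripper":-1},{"rotation":[-0.01,0.045,-0.01],"translation":[0,0,0],"gripper":-1},{"rotation":[-0.01,0.045,-0.01],"translation":[0,0,0],"gripper":-1},{"rotation":[-0.01,0.045,-0.01],"translation":[0,0,0],"gripper":-1},{"rotation":[-0.01,0.045,-0.01],"translation":[0,0,0],"gripper":-1},{"rotation":[-0.01,0.045,-0.01],"translation":[0,0,0],"gripper":-1},{"rotation":[0,0,0],"translation":[0,0,0],"gripper":-1}]'
python3 -c "
from ik import *
p,Rr=target(45);delta(p,Rr)"
```

```text
time: 9.52
eef_pos: [0.5054, -0.2522, 0.2088]
orientation: [2.027, 1.823, 0.776]
wrist_force: [0.2, -0.1, -1.3]
width: 0.108
t 9.52 pos [ 0.5054 -0.2522  0.2088] tool shift units [0.23 0.68 1.74] rot units [-0.181  0.764 -0.182] deg [-8.2 34.4 -8.2]
q [ 0.98  0.35 -0.4   2.18 -1.05  0.37  1.47] F [ 0.2 -0.1 -1.3] w 0.108
```

Works; continue.

```bash
python3 -m pendant '[{"rotation":[-0.02,0.085,-0.02],"translation":[0,0,0],"gripper":-1},{"rotation":[-0.02,0.085,-0.02],"translation":[0,0,0],"gripper":-1},{"rotation":[-0.02,0.085,-0.02],"translation":[0,0,0],"gripper":-1},{"rotation":[-0.02,0.085,-0.02],"translation":[0,0,0],"gripper":-1},{"rotation":[-0.02,0.085,-0.02],"translation":[0,0,0],"gripper":-1},{"rotation":[-0.02,0.085,-0.02],"translation":[0,0,0],"gripper":-1},{"rotation":[-0.02,0.085,-0.02],"translation":[0,0,0],"gripper":-1},{"rotation":[-0.02,0.085,-0.02],"translation":[0,0,0],"gripper":-1},{"rotation":[-0.02,0.085,-0.02],"translation":[0,0,0],"gripper":-1},{"rotation":[0,0,0],"translation":[0,0,0],"gripper":-1}]'
python3 - <<'E'
from ik import *
p,Rr=target(45);delta(p,Rr)
for nm in("scene","top"):
    im,d=get_image(nm);np.savez(f"pics/{nm}4.npz",im=im,d=d)
    c=im[60:280,100:320] if nm=="scene" else im[100:300,90:310]
    cv2.imwrite(f"pics/p4{nm}.png",cv2.resize(c[...,::-1],None,fx=2.7,fy=2.7,interpolation=cv2.INTER_CUBIC))
E
```

```text
time: 10.35
eef_pos: [0.5052, -0.2516, 0.206]
orientation: [1.663, 2.108, 1.542]
wrist_force: [-0.5, -0.1, -0.5]
width: 0.108
t 10.35 pos [ 0.5052 -0.2516  0.206 ] tool shift units [-0.86  0.49  1.54] rot units [-0.008 -0.004 -0.004] deg [-0.4 -0.2 -0.2]
q [ 1.27  0.72 -0.52  1.91 -0.89  0.97  1.73] F [-0.5 -0.1 -0.5] w 0.108
```

View pics/p4scene.png

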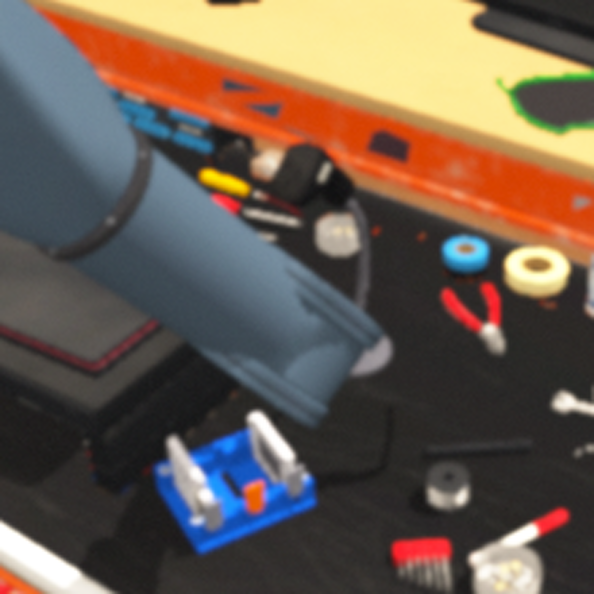

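View pics/p4top.png

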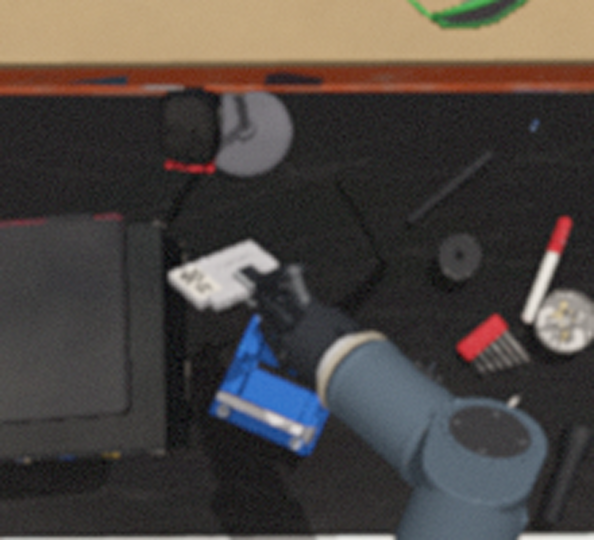

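```bash
python3 -m pendant '[{"rotation":[0,0,0],"translation":[-0.17,0.1,0.3],"gripper":-1},{"rotation":[0,0,0],"translation":[-0.17,0.1,0.3],"gripper":-1},{"rotation":[0,0,0],"translation":[-0.17,0.1,0.3],"gripper":-1},{"rotation":[0,0,0],"translation":[-0.17,0.1,0.3],"gripper":-1},{"rotation":[0,0,0],"translation":[-0.17,0.08,0.3],"gripper":-1},{"rotation":[0,0,0],"translation":[0,0,0],"gripper":-1}]'
python3 - <<'E'
from ik import *
p,Rr=target(45);delta(p,Rr)
s=state();Rn=R.from_rotvec(s['orientation']);tp=np.array(s['eef_pos'])
im,d=get_image("top");np.savez("pics/top5.npz",im=im,d=d);P=pts("top",d)
lab=tp+Rn.apply(lt);print("label pred",lab,"L",L)
# drive face fit
T=Rn.inv().apply((P-tp).reshape(-1,3)).reshape(P.shape)
m=(d>0)&(T[...,0]>-.03)&(T[...,0]<.05)&(abs(T[...,1])<.02)&(T[...,2]<.04)&(T[...,2]>.0)
q=T[m];print(m.sum(),"face ty median",np.median(q[:,1]));c=q.mean(0);N=np.linalg.svd(q-c)[2][2];print("normal in tool",N.round(3))
m=(d>0)&(T[...,0]>-.1)&(T[...,0]<.09)&(abs(T[...,1])<.015)&(T[...,2]<.08)&(T[...,2]>-.025)
q=T[m];print(np.percentile(q,[1,99],0).round(4))
b=cv2.resize(im[150:230,135:215,::-1],None,fx=7,fy=7,interpolation=cv2.INTER_CUBIC)
mx=lt[0]-.034;c=np.array([[mx+a,.005,lt[2]-.04+h] for a,h in((-.05,0),(.05,0),(.05,.07),(-.05,.07))]) # z up to +.041
def dr(c,col):
    u=((proj("top",Rn.apply(c)+tp)-[135,150]+.5)*7).astype(int);cv2.polylines(b,[u],1,col,1)
dr(c,(0,255,0))
dr(np.array([[lt[0]+a,.005,lt[2]+h] for a,h in((-.014,-.025),(.014,-.025),(.014,.025),(-.014,.025))]),(0,0,255))
u=((proj("top",np.array([W,L]))-[135,150]+.5)*7).astype(int)
for k in u:cv2.circle(b,tuple(int(i) for i in k),4,(255,255,0),1)
cv2.imwrite("pics/p5.png",b)
E
```

```text
time: 10.95
eef_pos: [0.5457, -0.2414, 0.1888]
orientation: [1.652, 2.106, 1.542]
wrist_force: [-0.1, -0.1, -1.5]
width: 0.108
t 10.95 pos [ 0.5457 -0.2414  0.1888] tool shift units [-0.14 -0.15  0.01] rot units [-0.003 -0.002  0.005] deg [-0.1 -0.1  0.2]
q [ 1.21  0.77 -0.54  1.88 -0.92  0.91  1.74] F [-0.1 -0.1 -1.5] w 0.108
label pred [ 0.5375377  -0.20295726  0.20770693] L [ 0.53667668 -0.20510872  0.20328932]
210 face ty median 0.00434998069274465
normal in tool [ 0.003 -1.    -0.001]
[[-0.0464 -0.0046 -0.0239]
 [ 0.061   0.0129  0.0401]]
```

View pics/p5.png

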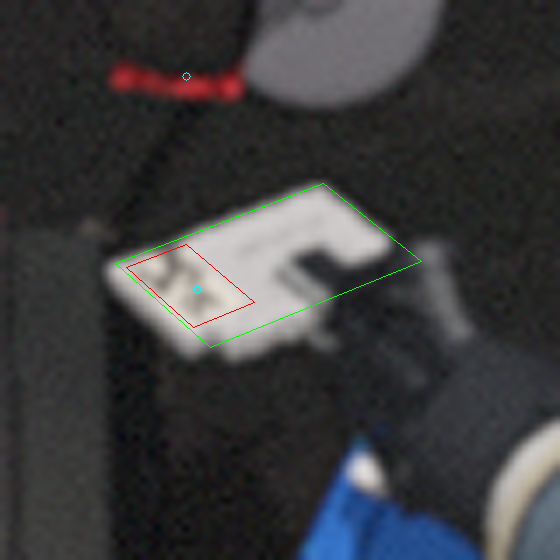

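```bash
cat > rect.py <<'E'
from ik import *
import sys
def rect(im,tp,Rn,fn):
    # grid tool x from -.08..+.08 (cols), z -.05..+.06 (rows), 5 px/mm
    xs=np.arange(-.08,.08,.0002);zs=np.arange(-.05,.06,.0002)
    gx,gz=np.meshgrid(xs,zs);c=np.stack([gx,np.full_like(gx,.0047),gz],-1).reshape(-1,3)
    u=proj("top",Rn.apply(c)+tp).astype(np.float32).reshape(gx.shape+(2,))
    o=cv2.remap(im[...,::-1].copy(),u[...,0],u[...,1],cv2.INTER_CUBIC)
    for k in range(-7,8):
        X=int((k*.01+.08)/.0002);cv2.putText(o,str(k*10),(X-8,12),0,.35,(0,255,255),1);cv2.line(o,(X,15),(X,25),(0,255,255),1)
    for k in range(-4,6):
        Z=int((k*.01+.05)/.0002);cv2.putText(o,str(k*10),(2,Z+4),0,.35,(0,255,255),1);cv2.line(o,(25,Z),(35,Z),(0,255,255),1)
    cv2.imwrite(fn,o)
E
python3 - <<'E'
from rect import *
s=state();rect(np.load("pics/top5.npz")['im'],np.array(s['eef_pos']),R.from_rotvec(s['orientation']),"pics/r5.png")
E
```

```text
(no output)
```

View pics/r5.png

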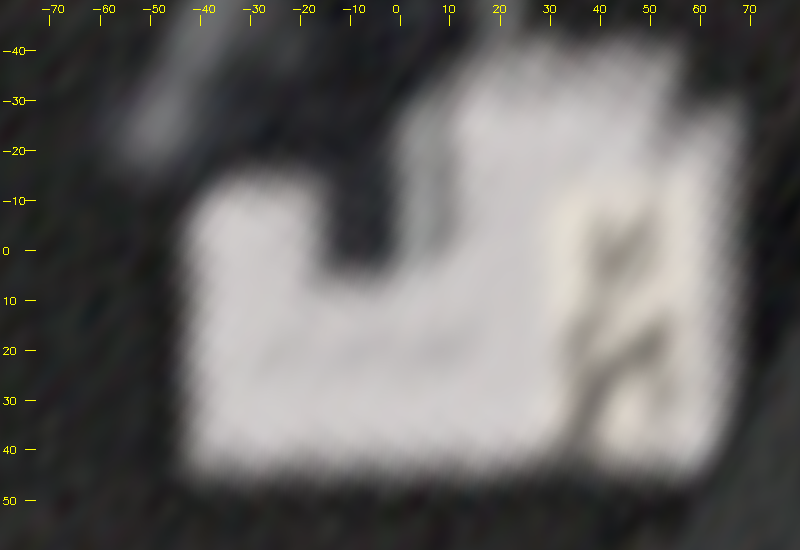

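```bash
sed -i 's/lt=np.array(\[.0419,.005,.011\])/lt=np.array([.0438,.005,.0115])/' tgt.py; python3 -m pendant '[{"rotation":[0,0,0],"translation":[-0.1,-0.07,0],"gripper":-1},{"rotation":[0,0,0],"translation":[-0.1,-0.07,0],"gripper":-1},{"rotation":[0,0,0],"translation":[0,0,0],"gripper":-1},{"rotation":[0,0,0],"translation":[0,0,0],"gripper":-1},{"rotation":[0,0,0],"translation":[0,0,0],"gripper":-1}]'
python3 - <<'E'
from rect import *
p,Rr=target(45);delta(p,Rr)
s=state();tp=np.array(s['eef_pos']);Rn=R.from_rotvec(s['orientation']);lab=tp+Rn.apply(lt);nn=Rn.apply([0,1,0])
v=lab-W;print("label",lab,"dist along sight",v@sl,"off",np.linalg.norm(v-(v@sl)*sl),"tilt",np.degrees(np.arccos(nn@-sl)),"qvel",np.abs(s['joint_velocities']).max())
im,d=get_image("top");rect(im,tp,Rn,"pics/r6.png")
b=cv2.resize(im[130:290,110:290,::-1],None,fx=3.3,fy=3.3,interpolation=cv2.INTER_CUBIC);cv2.imwrite("pics/t6.png",b)
im2,_=get_image("scene");cv2.imwrite("pics/s6.png",cv2.resize(im2[100:270,120:280,::-1],None,fx=3.3,fy=3.3,interpolation=cv2.INTER_CUBIC))
P=pts("top",d);a0=np.load("pics/top0.npz")
T=Rn.inv().apply((P-tp).reshape(-1,3)).reshape(P.shape);g=cv2.GaussianBlur(im.astype(np.float32),(0,0),1)
m=(d>0)&(P[...,2]<.4)&(abs(T[...,0]-.044)<.006)&(abs(T[...,1]-.005)<.012)&(abs(T[...,2]-.0115)<.012)
print("measured near label",m.sum(),P[m].mean(0),"ty",np.median(T[m][:,1]))
E
```

```text
time: 11.42
eef_pos: [0.5438, -0.2465, 0.1843]
orientation: [1.654, 2.104, 1.541]
wrist_force: [-0.3, 0.1, -0.6]
width: 0.106
t 11.42 pos [ 0.5438 -0.2465  0.1843] tool shift units [-0.    0.01  0.08] rot units [-0.002  0.001  0.004] deg [-0.1  0.   0.2]
q [ 1.21  0.78 -0.54  1.88 -0.91  0.91  1.74] F [-0.3  0.1 -0.6] w 0.106
label [ 0.53523858 -0.20624893  0.20388532] dist along sight 0.10050560613198022 off 0.0018621971208138612 tilt 0.20534457838546696 qvel 0.004675291737473594
measured near label 20 [ 0.5342463  -0.20722214  0.20457489] ty 0.004935456887272141
```

View pics/t6.png

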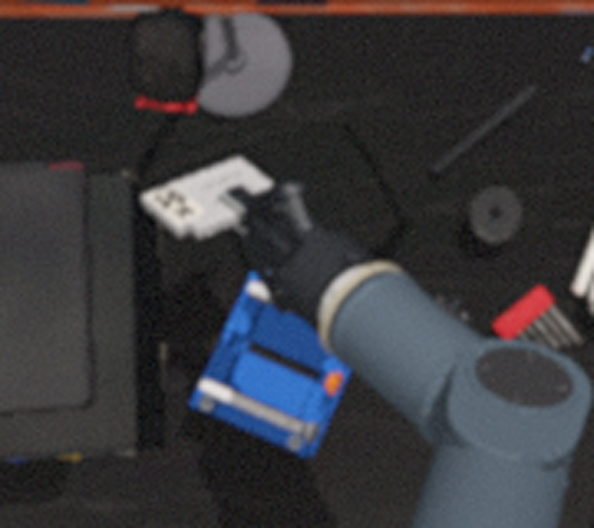

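View pics/s6.png

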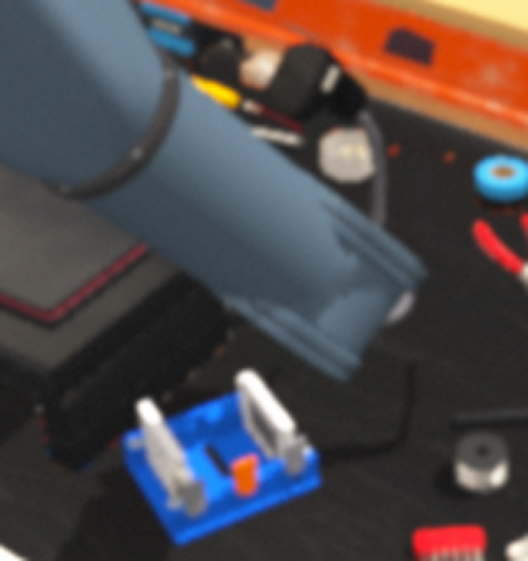

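View pics/r6.png

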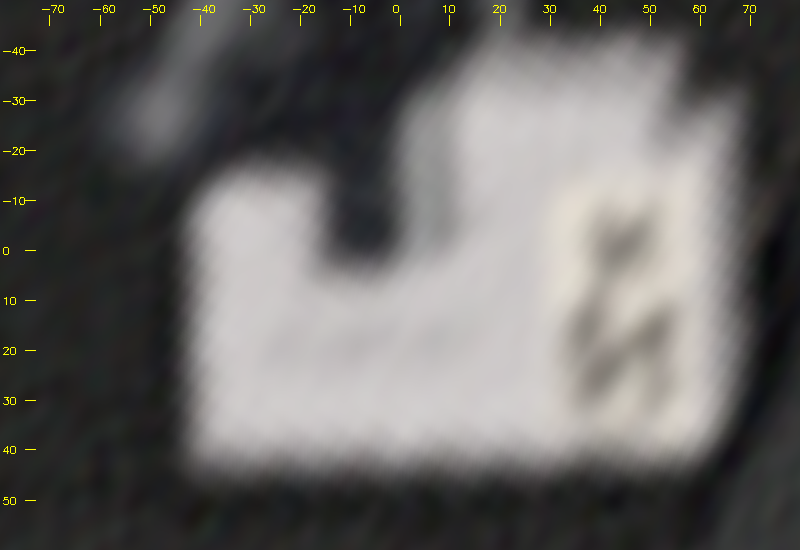

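```bash
python3 -m pendant '[{"rotation":[0,0,0],"translation":[0,0,0],"gripper":-1},{"rotation":[0,0,0],"translation":[0,0,0],"gripper":-1},{"rotation":[0,0,0],"translation":[0,0,0],"gripper":-1}]'; python3 -c "
from plant import *
print(hand_in())"
```

```text
time: 11.77
eef_pos: [0.544, -0.2462, 0.1844]
orientation: [1.653, 2.105, 1.541]
wrist_force: [-0.3, -0.6, -2.2]
width: 0.107
the job is handed in; nothing more can be done
None
```

I took the drive from the orange-marked middle slot by its top edge, about 10 mm from its middle on the side away from the label, and drew it straight up. Its notch was at the rack's +y end, so the label was on the far face. It was handed in held at the scanner at 11.8 s.

**Last checks:**
- **Label position:** about 100.5 mm from the window along the line of sight and about 2 mm off it, facing within 0.2° of square. These figures rest on my estimate of the window from the depth pictures, good to a few millimetres and about 2° of heading.
- **Label on the drive:** the top camera shows the label face up. Its measured centre agrees to about 1 mm with where I reckoned it to be on the drive.
- **Holding:** the grip is steady at 50 N, and the joints were still (under 0.005 rad/s).
- **Surroundings:** the other two drives still stand in their slots. In the last top view, the drive and gripper look clear of the scanner, rack and black case. The drive is closest to the case, with about 16 mm of clearance by my reckoning.

**One departure from the first plan:** holding the drive upright with the gripper coming from the robot's side was out of joint range. I rolled the drive about 45° within its own plane instead, so the label looks squarely at the window but turned.

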